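# Latch the narrow touch-lid box and pop the wide one ajar

## Task

Two wooden boxes with touch-latch lids stand on the range. The garlic is back in the narrow box, but its lid still stands ajar: first push that lid down all the way so that it latches shut. Then push down the lid of the wide box, which is latched shut, and let go so that it springs ajar and the spoons can be reached. Leave the narrow one shut and the wide one ajar.

Things in the scene. Friction and masses are not known exactly. Their poses are not given: they have to be found in the camera images.
- narrow_box_press (a point): Top centre of the steel push plate (30 mm across) near the lid's front edge. Pale wood box 85 mm wide x 150 mm deep, fixed, lid 95 wide. Lid shut: plate at z = 0.112, hinge axis 125 mm behind and 20 mm below it. x points to the hinge, y along the front edge to the left, z out of the lid; they tilt with it. Ajar: plate 36 mm higher, 11 mm nearer the back.
- narrow_box_lid (a joint): Its lid, rad: 0 latched, 0.30 ajar (stop), -0.075 lower stop (plate 9.4 mm below shut). Starts ajar, held up by a spring. Push-push latch, acts on release: each full push at the plate (at least 8 mm below shut; 4 to 8 N, up to 20 N does no harm) turns ajar into latched and latched into ajar.
- wide_box_press (a point): The same push plate on the wide box: box 150 mm wide (along its y) x 150 mm deep, lid 160 mm wide; wood, heights, plate, hinge and axes as on the narrow box. The boxes and a tin stand side by side in any order, fronts towards the robot, each turned up to 23 degrees.
- wide_box_lid (a joint): Its lid: same values, spring and push-push latch as the narrow one. Starts latched at 0. Pushed 8 to 9 mm down at the plate and let go, it springs to 0.30 in under a second and stays, its plate 36 mm higher: the hand must move up out of its way. A second push would latch it again.

How it is judged:
On the way, in this order (a step that is already met when the one before it is completed fails the run):
1. the narrow box's lid is latched shut, the wide one's still shut (value of joint narrow_box_lid between -0.02 and 0.03 rad and value of joint wide_box_lid below 0.03 rad), for 0.2 s.
2. the wide box's lid has sprung ajar (value of joint wide_box_lid above 0.2 rad), for 0.2 s.
At the end, for the whole second after the job is handed in: The narrow box's lid is latched shut (between -0.02 and 0.03 rad) and the wide box's lid stands ajar (more than 0.2 rad) (value of joint narrow_box_lid between -0.02 and 0.03 rad and value of joint wide_box_lid above 0.2 rad); the robot touches nothing.
It also fails if it takes over 35 s, if anything falls off the work surface, if the arm or the gripper's body presses on something with over 40 N, if the wrist force passes 120 N, or if a joint passes its speed limit or range.

## Robot

A 7-joint arm with a two-finger parallel gripper is mounted at the origin on a cart in front of the work surface, level with it; the furniture and walls round the work are solid. World frame = base frame: x ahead of the robot, y to its left, z up, the work surface at z = 0. Lengths are in m, angles in rad, forces in N, time in s.
With the tool pointing down it reaches from about 0.4 to 0.875 m from the base axis. Payload 19.3 kg.
Tool frame: the origin (TCP) lies on the centre line of the jaws, within the pads' length; the fingertips stand 8 mm ahead of it and the grasp point (between the pads) lies 11 mm behind it (robot.nose_length is the distance from the TCP to the fingertips, in m); z points along the fingers, y is the direction in which the jaws open and shut (so a half turn about z gives the same grasp; the last joint's range is limited). The gripper opens to 85 mm and grips with 20 to 120 N. Pads are 22 mm wide; open, the fingers measure 114 mm over their backs; the gripper's body (76 mm by 85 mm) begins 54 mm behind the grasp point. The pads swing forward as they close: fully open they stand 13 mm farther back than shut.
Start: joints at [1.207, 0.521, -0.036, 1.599, 0.021, 1.021, -0.113], TCP at [0.181, -0.598, 0.239] pointing down, gripper open.
Joint ranges: [-2.91, 2.91], [-0.3, 2.13], [-1.5, 1.42], [0.17, 2.43], [-1.26, 4.41], [0.16, 1.93], [-2.52, 2.52]. Speed limits (rad/s): [1.89, 1.89, 2.39, 2.39, 3.01, 3.01, 3.01].

## Interface

Orientations are given as a unit quaternion [x, y, z, w].
In Python, from bench import robot gives the robot as it stands.
- The arm moves only by the shell command python3 -m jog 'ROWS' [OPENING] [FORCE]. ROWS is JSON, a list of rows, each an object of numbers: "tx", "ty", "tz": the shift along the world's x, y, z as a fraction of full scale; "yaw": the turn about the world's z as a fraction of full scale. In form: [{"tx": .., "ty": .., "tz": .., "yaw": ..}, ...]. A call has 1 to 5 rows; each row is the pose to reach, as a shift and turn from the pose commanded when the call began; what a row does not reach only later rows make up. Full scale, the value 1, is 400 mm for a shift and 45 degrees for a turn. A row lasts 1/10 s, in which the tool goes at most 50 mm and 8.59 degrees, less where a joint would pass 70% of its speed; a pose out of reach is approached as far as the arm can. A call with a number of a shift or a turn outside -1 to 1 is refused whole. A call with a gripper value outside its range is refused whole. OPENING is the opening, from 0 (shut) to 1 (fully open), set as the call begins (- or left out, the last holds). The fingers move at their own pace and stop on an object; FORCE is the grip in N (left out, the last holds). Time passes only in rows, so rows that repeat a pose let the fingers close. It gives the time, the measured TCP pose, the force and the opening at its end, in the units of the state.
- robot.get_obs(): the state, without advancing time (a new reading comes with each control period).
- robot.grab_frame(name): name is "scene" or "top" or "wrist"; returns a dict with "pixels" (480x640x3 uint8, blue, green, red), "fx", "fy", "cx", "cy" (pixels), "rvec" (rotation vector, rad) and "tvec" (3), from world to camera coordinates, as OpenCV has them. Camera axes: x right, y down, z forward; pixel columns grow to the right and rows downward; lengths in m; the calibration is good to about 2 mm. The wrist camera is an equidistant fisheye: a pixel r from the principal point sees the ray r / f radians off the axis. A picture is of the moment at which its call begins. There is no depth.
- robot.finish_job(): hands the job in, once; it reports no verdict.
Trained networks look in a picture, given as the dict that the camera call returned (one of the last four; its "shot" number tells which), for a name from the list of things; names that differ only in an ending like _2 or _b are one class to them, and where a whole thing is asked for, a point or a joint stands for the part that bears it (a point fixed in the world has none). Each returns a list of dicts, best first, with "score" (0 to 1); they miss things now and then, are a little off and sometimes report something else, mostly with a low value. They report only what shows in the picture. A call takes as long as a camera call.
- robot.spot_in(target, picture): "rect" ([centre column, centre row, width, height] in pixels, round what is visible of it).
- robot.trace(target, picture): "pixels" (480x640 bool, what is visible of it) and "rect" ([centre column, centre row, width, height] in pixels, round what is visible of it).
The state is a dict: "time": time; "joint_pos": joint angles; "qvel": joint speeds; "joint_efforts": joint torques, N m; "eef_pos": TCP position; "tool_rot": TCP orientation; "ft_force": force on the tool from outside, world axes, zero at the start; "torque": the same for the moment, N m; "width": finger opening in m.
Only numpy, scipy, OpenCV 4.12 (cv2) and the standard library are available. Lean on these libraries where they do the work, as an engineer would, in place of code of your own. Each camera call takes 0.05 s, during which the arm holds its last target.

## Working session

There is one attempt and no reset: what is moved stays moved. The work goes in short steps, Python scripts to look and compute and a shell command to move; the robot and the scene stay as the last step left them, time stands still between calls to the robot, and variables do not carry over. Pictures are saved under pics/ and viewed, and the job is handed in when it is done.

```bash
mkdir -p pics; ls; python3 - <<'E'
from bench import robot
import cv2,pickle
o=robot.get_obs(); print(o['time'],o['eef_pos'],o['tool_rot'],o['width'],robot.nose_length)
for n in ("scene","top"):
    f=robot.grab_frame(n); cv2.imwrite(f"pics/{n}0.png",f["pixels"])
    d={'f':f}
    for t in ("narrow_box_press","wide_box_press","narrow_box_lid","wide_box_lid"):
        r=robot.trace(t,f); d[t]=r
        print(n,t,[(x['score'],x['rect']) for x in r][:3])
    pickle.dump(d,open(f"{n}0.pkl","wb"))
print(robot.get_obs()['time'])
E
```

```text
pics
0.0 [ 0.1808406  -0.5979161   0.23871381] [ 9.89229870e-01  1.46369146e-01 -1.35694915e-04 -5.65315557e-04] 0.08546783077080373 0.008
scene narrow_box_press [(0.86, [265.2, 351.0, 106.0, 63.4])]
scene wide_box_press []
scene narrow_box_lid [(0.88, [268.1, 349.5, 104.6, 61.7])]
scene wide_box_lid [(0.8, [392.4, 222.4, 93.6, 54.2])]
top narrow_box_press [(0.97, [196.9, 247.6, 66.6, 69.5]), (0.3, [433.7, 265.4, 78.6, 80.0])]
top wide_box_press [(0.64, [431.6, 266.6, 80.9, 79.6])]
top narrow_box_lid [(0.71, [194.7, 248.5, 69.8, 68.7])]
top wide_box_lid [(0.86, [431.1, 265.4, 80.0, 81.3])]
0.5
```

View pics/scene0.png

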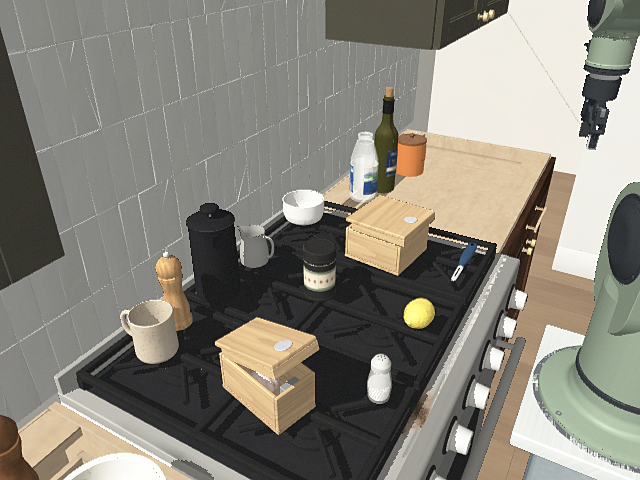

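View pics/top0.png

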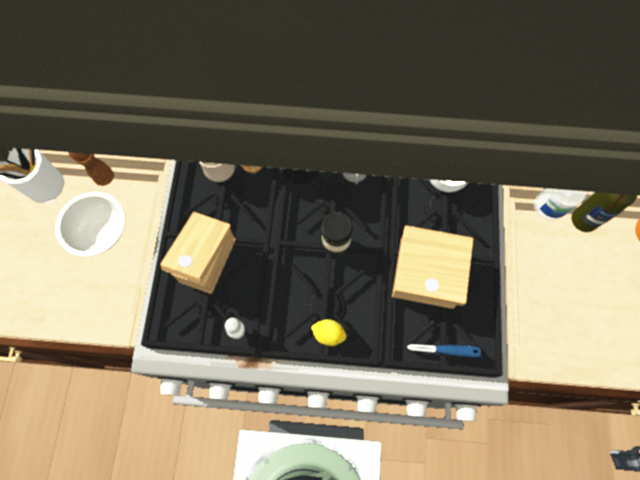

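Narrow box (ajar) is on the left, with its plate at about (185,261) in top and (283,345) in scene. The wide box is on the right, with its plate at (432,285) in top and (411,219) in scene.

```bash
cat > h.py <<'E'
import numpy as np,cv2
def blob(f,c,r=14):
    hsv=cv2.cvtColor(f['pixels'],cv2.COLOR_BGR2HSV); x,y=c
    m=np.zeros(hsv.shape[:2],np.uint8); m[y-r:y+r,x-r:x+r]=((hsv[...,1]<50)&(hsv[...,2]>140))[y-r:y+r,x-r:x+r]
    n,l,s,ce=cv2.connectedComponentsWithStats(m); k=1+np.argmax(s[1:,4]); return ce[k],s[k]
def ray(f,p):
    K=np.array([[f['fx'],0,f['cx']],[0,f['fy'],f['cy']],[0,0,1]]); R=cv2.Rodrigues(np.array(f['rvec']))[0]; t=np.array(f['tvec']).ravel()
    return -R.T@t, R.T@np.linalg.solve(K,[p[0],p[1],1.]), K@np.c_[R,t]
def atz(f,p,z):
    c,d,_=ray(f,p); return c+d*(z-c[2])/d[2]
E
python3 - <<'E'
import pickle,numpy as np,cv2
from h import *
S=pickle.load(open('scene0.pkl','rb'));T=pickle.load(open('top0.pkl','rb'))
for nm,ps,pt,z in (('narrow',(283,345),(185,261),.148),('wide',(411,219),(432,285),.112)):
    a,sa=blob(S['f'],ps);b,sb=blob(T['f'],pt); print(nm,a,sa,b,sb)
    X=cv2.triangulatePoints(ray(S['f'],a)[2],ray(T['f'],b)[2],a.reshape(2,1),b.reshape(2,1)).ravel();print('tri',X[:3]/X[3])
    print('S',atz(S['f'],a,z),'T',atz(T['f'],b,z))
m=T['wide_box_lid'][0]['pixels'].astype(np.uint8)
for k,z in (('wide_box_lid',.112),('narrow_box_press',.13)):
    m=T[k][0]['pixels'].astype(np.uint8);c=cv2.findContours(m,0,2)[0];c=max(c,key=cv2.contourArea)
    q=cv2.boxPoints(cv2.minAreaRect(c)); print(k);print(np.array([atz(T['f'],p,z) for p in q]).round(3))
E
```

```text
narrow [282.53378378 344.98648649] [274 340  18  11 148] [184.83333333 260.52083333] [178 255  15  12 144]
tri [0.49280426 0.3052746  0.14702237]
S [0.49102824 0.30619993 0.148     ] T [0.49357614 0.30536944 0.148     ]
wide [410.12698413 219.25396825] [404 216  13   7  63] [431.48427673 284.5408805 ] [425 278  14  14 159]
tri [ 0.49242063 -0.24504008  0.11062413]
S [ 0.49034904 -0.24236479  0.112     ] T [ 0.49324252 -0.24462019  0.112     ]
wide_box_lid
[[ 0.464 -0.158  0.112]
 [ 0.632 -0.177  0.112]
 [ 0.618 -0.345  0.112]
 [ 0.451 -0.319  0.112]]
narrow_box_press
[[0.479 0.366 0.13 ]
 [0.633 0.307 0.13 ]
 [0.586 0.213 0.13 ]
 [0.435 0.275 0.13 ]]
```

```bash
python3 -m jog '[{"tx":0.08,"ty":0.09},{"tx":0.16,"ty":0.18},{"tx":0.24,"ty":0.27},{"tx":0.32,"ty":0.36},{"tx":0.40,"ty":0.45}]' 0
python3 -m jog '[{"tx":0.08,"ty":0.09},{"tx":0.16,"ty":0.18},{"tx":0.24,"ty":0.27},{"tx":0.30,"ty":0.37},{"tx":0.34,"ty":0.48}]'
```

```text
schema error: expected keys tx, ty, tz, yaw
schema error: expected keys tx, ty, tz, yaw
```

```bash
python3 -m jog '[{"tx":0.08,"ty":0.09,"tz":0,"yaw":0},{"tx":0.16,"ty":0.18,"tz":0,"yaw":0},{"tx":0.24,"ty":0.27,"tz":0,"yaw":0},{"tx":0.32,"ty":0.36,"tz":0,"yaw":0},{"tx":0.40,"ty":0.45,"tz":0,"yaw":0}]' 0
python3 -m jog '[{"tx":0.08,"ty":0.09,"tz":0,"yaw":0},{"tx":0.16,"ty":0.18,"tz":0,"yaw":0},{"tx":0.24,"ty":0.27,"tz":0,"yaw":0},{"tx":0.30,"ty":0.37,"tz":0,"yaw":0},{"tx":0.34,"ty":0.48,"tz":0,"yaw":0}]'
```

```text
time: 1.0
eef_pos: [0.342, -0.4167, 0.2395]
tool_rot: [0.989, 0.146, 0.0, 0.0]
ft_force: [1.2, -1.1, -0.1]
width: 0.0124
time: 1.5
eef_pos: [0.4783, -0.2245, 0.2393]
tool_rot: [0.989, 0.146, 0.0, 0.0]
ft_force: [-0.5, 0.4, -0.2]
width: -0.0001
```

```bash
python3 -m jog '[{"tx":0,"ty":0.12,"tz":0,"yaw":0},{"tx":0,"ty":0.24,"tz":0,"yaw":0},{"tx":0,"ty":0.36,"tz":0,"yaw":0},{"tx":0,"ty":0.48,"tz":0,"yaw":0},{"tx":0,"ty":0.6,"tz":0,"yaw":0}]'
python3 -m jog '[{"tx":0.01,"ty":0.12,"tz":0,"yaw":0},{"tx":0.02,"ty":0.24,"tz":0,"yaw":0},{"tx":0.03,"ty":0.36,"tz":0,"yaw":0},{"tx":0.04,"ty":0.48,"tz":0,"yaw":0},{"tx":0.04,"ty":0.6,"tz":0,"yaw":0}]'
python3 -m jog '[{"tx":0,"ty":0.12,"tz":-0.05,"yaw":0},{"tx":0,"ty":0.1275,"tz":-0.12,"yaw":0},{"tx":0,"ty":0.1275,"tz":-0.12,"yaw":0},{"tx":0,"ty":0.1275,"tz":-0.12,"yaw":0}]'
python3 - <<'E'
from bench import robot
import cv2
for n in ("scene","top"):
    cv2.imwrite(f"pics/{n}1.png",robot.grab_frame(n)["pixels"])
o=robot.get_obs();print(o['eef_pos'],o['ft_force'])
E
```

```text
time: 2.0
eef_pos: [0.4767, 0.0156, 0.2396]
tool_rot: [0.989, 0.146, 0.0, 0.0]
ft_force: [0.2, 0.3, -0.4]
width: -0.0001
time: 2.5
eef_pos: [0.4931, 0.2557, 0.2394]
tool_rot: [0.989, 0.146, 0.0, -0.0]
ft_force: [0.5, -1.0, -0.3]
width: 0.0001
time: 2.9
eef_pos: [0.4931, 0.3039, 0.1916]
tool_rot: [0.989, 0.146, -0.0, 0.0]
ft_force: [0.9, 0.1, 1.2]
width: -0.0001
[0.49385015 0.3038186  0.19273948] [ 1.52520953 -0.21828513  0.01852114]
```

View pics/scene1.png

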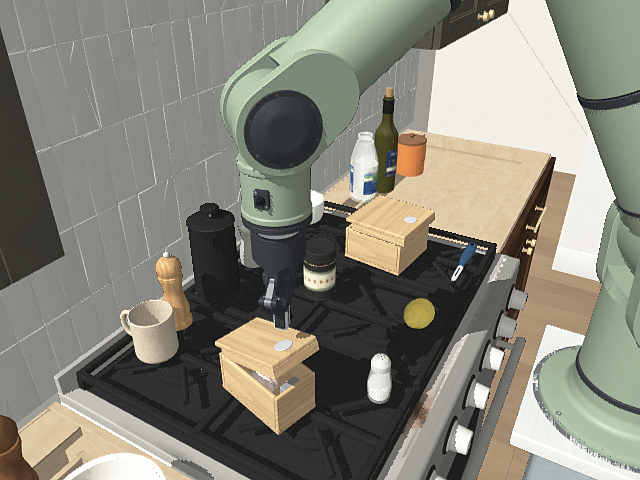

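View pics/top1.png

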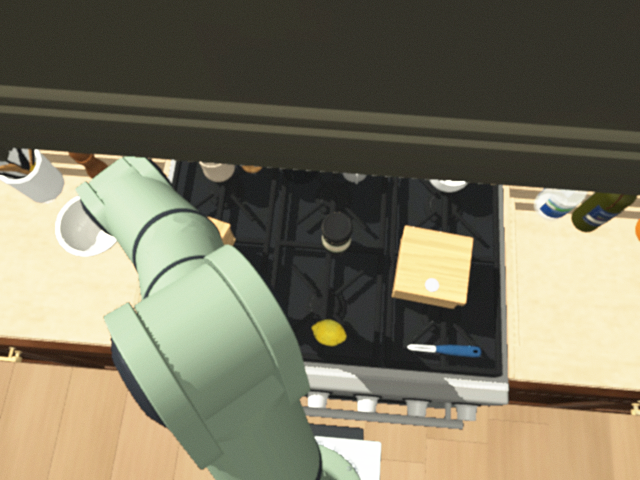

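The fingertips at about (283,328) in scene are just above the narrow box's plate, so I'm starting the push and following the plate's arc.

```bash
python3 -m jog '[{"tx":0,"ty":0,"tz":-0.05,"yaw":0},{"tx":-0.003,"ty":0.001,"tz":-0.1,"yaw":0},{"tx":-0.01,"ty":0.004,"tz":-0.13,"yaw":0},{"tx":-0.02,"ty":0.007,"tz":-0.16,"yaw":0},{"tx":-0.025,"ty":0.01,"tz":-0.18,"yaw":0}]'
python3 -m jog '[{"tx":0,"ty":0,"tz":-0.01,"yaw":0},{"tx":0,"ty":0,"tz":-0.02,"yaw":0},{"tx":0,"ty":0,"tz":-0.022,"yaw":0},{"tx":0,"ty":0,"tz":-0.022,"yaw":0}]'
```

```text
time: 3.5
eef_pos: [0.4832, 0.3085, 0.1193]
tool_rot: [0.989, 0.146, 0.0, 0.0]
ft_force: [1.2, -2.7, 3.2]
width: 0.0
time: 3.9
eef_pos: [0.4828, 0.3091, 0.1109]
tool_rot: [0.989, 0.146, -0.0, -0.0]
ft_force: [-4.6, -1.1, 9.9]
width: -0.0001
```

```bash
python3 -m jog '[{"tx":0,"ty":0,"tz":-0.004,"yaw":0},{"tx":0,"ty":0,"tz":-0.004,"yaw":0}]'
python3 -m jog '[{"tx":0,"ty":0,"tz":0.02,"yaw":0},{"tx":0,"ty":0,"tz":0.05,"yaw":0},{"tx":0,"ty":0,"tz":0.1,"yaw":0},{"tx":0,"ty":0,"tz":0.2,"yaw":0},{"tx":0,"ty":0,"tz":0.3,"yaw":0}]'
python3 - <<'E'
from bench import robot
import cv2
cv2.imwrite(f"pics/scene2.png",robot.grab_frame("scene")["pixels"])
E
```

```text
time: 4.1
eef_pos: [0.4828, 0.3092, 0.1102]
tool_rot: [0.989, 0.146, 0.0, -0.0]
ft_force: [-10.0, -5.3, 28.3]
width: -0.0
time: 4.6
eef_pos: [0.4826, 0.3087, 0.2305]
tool_rot: [0.989, 0.146, -0.0, -0.0]
ft_force: [1.1, 0.1, -0.0]
width: -0.0
```

View pics/scene2.png

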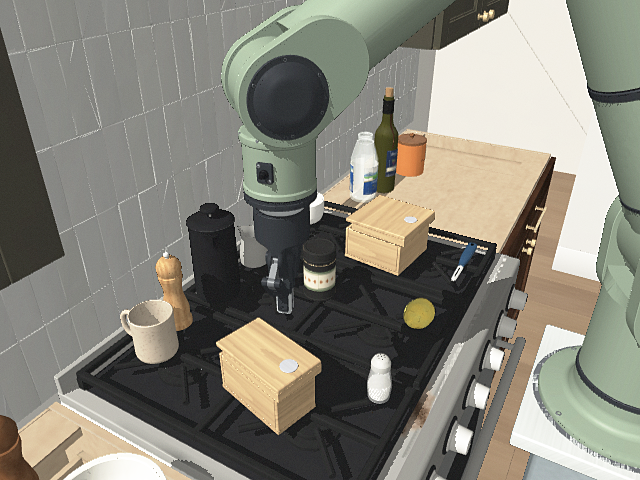

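The narrow lid is now closed: flat, with its plate at (288,366). Next is the wide box.

```bash
python3 -m jog '[{"tx":0,"ty":-0.12,"tz":0,"yaw":0},{"tx":0,"ty":-0.24,"tz":0,"yaw":0},{"tx":0,"ty":-0.36,"tz":0,"yaw":0},{"tx":0,"ty":-0.48,"tz":0,"yaw":0},{"tx":0,"ty":-0.6,"tz":0,"yaw":0}]'
python3 -m jog '[{"tx":0.005,"ty":-0.12,"tz":0,"yaw":0},{"tx":0.01,"ty":-0.24,"tz":0,"yaw":0},{"tx":0.02,"ty":-0.36,"tz":0,"yaw":0},{"tx":0.022,"ty":-0.48,"tz":0,"yaw":0},{"tx":0.022,"ty":-0.6,"tz":0,"yaw":0}]'
python3 -m jog '[{"tx":0,"ty":-0.12,"tz":-0.05,"yaw":0},{"tx":0,"ty":-0.18,"tz":-0.1,"yaw":0},{"tx":0,"ty":-0.183,"tz":-0.2,"yaw":0},{"tx":0,"ty":-0.183,"tz":-0.2,"yaw":0},{"tx":0,"ty":-0.183,"tz":-0.2,"yaw":0}]'
python3 - <<'E'
from bench import robot
import cv2
for n in ("scene","top"):
    cv2.imwrite(f"pics/{n}3.png",robot.grab_frame(n)["pixels"])
o=robot.get_obs();print(o['eef_pos'],o['ft_force'])
E
```

```text
time: 5.15
eef_pos: [0.4828, 0.067, 0.2296]
tool_rot: [0.989, 0.146, 0.001, -0.0]
ft_force: [1.8, -0.8, -0.5]
width: -0.0002
time: 5.65
eef_pos: [0.4917, -0.1732, 0.2296]
tool_rot: [0.989, 0.146, 0.001, 0.0]
ft_force: [1.5, 0.5, 0.8]
width: 0.0001
time: 6.15
eef_pos: [0.492, -0.2439, 0.1497]
tool_rot: [0.989, 0.147, -0.0, -0.0]
ft_force: [-0.1, 0.8, 0.7]
width: 0.0001
[ 0.49281043 -0.24402443  0.15084273] [0.2969998  0.55099471 0.60333219]
```

View pics/scene3.png

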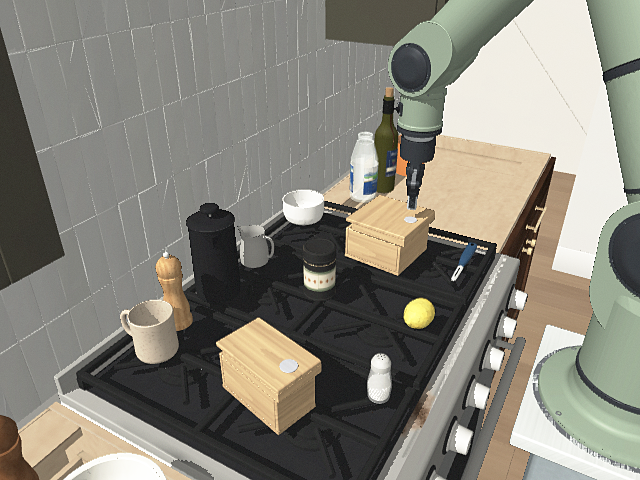

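The tip at (413,207) is right over the wide plate at (411,219), and the narrow lid is still shut.

```bash
python3 -m jog '[{"tx":0,"ty":0,"tz":-0.04,"yaw":0},{"tx":0,"ty":0,"tz":-0.065,"yaw":0},{"tx":0,"ty":0,"tz":-0.08,"yaw":0},{"tx":0,"ty":0,"tz":-0.09,"yaw":0},{"tx":0,"ty":0,"tz":-0.09,"yaw":0}]'
python3 -m jog '[{"tx":0,"ty":0,"tz":-0.005,"yaw":0},{"tx":0,"ty":0,"tz":-0.008,"yaw":0},{"tx":0,"ty":0,"tz":-0.008,"yaw":0}]'
```

```text
time: 6.75
eef_pos: [0.4917, -0.2442, 0.1129]
tool_rot: [0.989, 0.146, -0.0, -0.0]
ft_force: [-2.3, 1.8, 1.8]
width: -0.0004
time: 7.05
eef_pos: [0.4919, -0.2445, 0.1104]
tool_rot: [0.989, 0.146, 0.0, 0.0]
ft_force: [-5.3, 3.0, 17.0]
width: -0.0001
```

```bash
python3 -m jog '[{"tx":0,"ty":0,"tz":0.12,"yaw":0},{"tx":0,"ty":0,"tz":0.24,"yaw":0},{"tx":0,"ty":0,"tz":0.36,"yaw":0},{"tx":0,"ty":0,"tz":0.36,"yaw":0},{"tx":0,"ty":0,"tz":0.36,"yaw":0}]'
python3 -m jog '[{"tx":0,"ty":0,"tz":0,"yaw":0},{"tx":0,"ty":0,"tz":0,"yaw":0},{"tx":0,"ty":0,"tz":0,"yaw":0},{"tx":0,"ty":0,"tz":0,"yaw":0},{"tx":0,"ty":0,"tz":0,"yaw":0}]'
python3 - <<'E'
from bench import robot
import cv2
cv2.imwrite(f"pics/scene4.png",robot.grab_frame("scene")["pixels"])
E
```

```text
time: 7.55
eef_pos: [0.4923, -0.2447, 0.2549]
tool_rot: [0.989, 0.146, 0.001, 0.001]
ft_force: [-0.4, -0.1, -0.8]
width: -0.0001
time: 8.05
eef_pos: [0.4917, -0.2444, 0.2534]
tool_rot: [0.989, 0.146, -0.0, -0.0]
ft_force: [-0.6, -0.2, -0.7]
width: 0.0002
```

View pics/scene4.png

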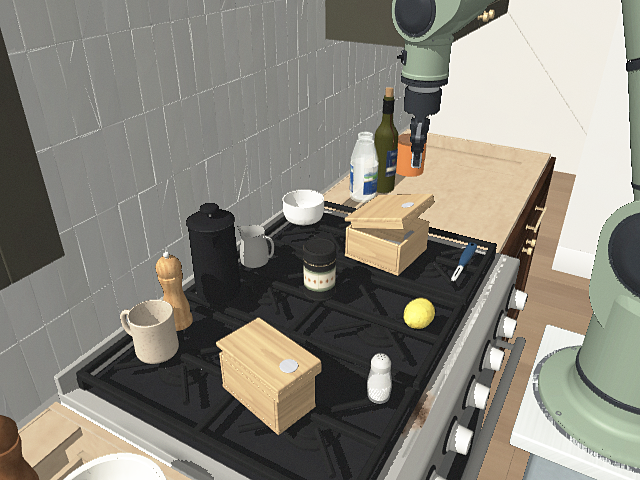

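The wide lid is ajar with its plate at (408,204), the narrow lid is shut with its plate at (288,366), and the hand is clear of both.

```bash
python3 -c "
from bench import robot
print(robot.finish_job())"
```

```text
the job is handed in; nothing more can be done
None
```

I pushed the narrow box's lid down to its stop, and it latched shut. I then pushed the wide box's lid down about 9 mm and lifted the hand straight up, and the lid sprang ajar. The job was handed in at about 8.1 s of the 35 s allowed.

- **Last checks:** the final scene picture shows the narrow lid flat and shut and the wide lid ajar. The gripper is about 10 cm above the wide lid, with wrist force near zero.
- **What went over:** on the last 1–2 mm of the narrow push, the measured vertical force reached 28 N. That is above the 20 N said to be harmless, though well below the 40 N and 120 N limits. I saw no effect, and the lid latched. The wide push peaked at 17 N.
- **Not measured:** I judged both lid angles from the pictures only.

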